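# Lock the specimen holder on the stage and bring the objective up

## Robot

A 7-joint arm with a two-finger parallel gripper is mounted at the origin on the work surface. World frame = base frame: x ahead of the robot, y to its left, z up, the work surface at z = 0. Lengths are in m, angles in rad, forces in N, time in s.
With the tool pointing down it reaches from about 0.4 to 0.85 m from the base axis. Payload 4.5 kg.
Tool frame: the origin (TCP) lies at the very end of the fingers, on their centre line; the grasp point (between the pads) lies 19 mm behind it (r.grip_point_offset is the distance from the TCP to the grasp point, in m); z points along the fingers, y is the line along which they close (so a half turn about z gives the same grasp; the last joint's range is limited). The gripper opens to 88 mm and grips with 3 to 60 N. Pads are 18 mm wide; open, the fingers measure 123 mm over their backs; the gripper's body (75 mm by 187 mm) begins 45 mm behind the grasp point.
Start: joints at [-1.119, 0.689, -0.195, 1.565, 0.157, 0.902, -0.215], TCP at [0.254, 0.571, 0.239] pointing down, gripper open.
Joint ranges: [-3.01, 3.01], [-0.46, 2.08], [-1.47, 1.51], [0.13, 2.56], [-1, 4.14], [0.04, 2.09], [-2.66, 2.66]. Speed limits (rad/s): [2.57, 2.57, 3.14, 3.14, 3.14, 3.14, 3.14].

## Interface

Orientations are given as a unit quaternion [x, y, z, w].
In Python, from plant import r gives the robot as it stands.
- The arm moves only by the tool carry_out, never from a script. Its argument "rows" is a list of rows, each a list of 3 entries, a list of its own where there are three numbers: the shift along the tool's x, y, z in cm, then the turn, a rotation vector about the tool's x, y, z in degrees, then the closure, from 0 (fully open) to 1 (shut). A call has 1 to 12 rows; each row is the pose to reach, as a shift and turn from the pose commanded when the call began, along the tool's axes at that moment; what a row does not reach only later rows make up. A row lasts 1/10 s, in which the tool goes at most 50 mm and 8.59 degrees, less where a joint would pass 70% of its speed; a pose out of reach is approached as far as the arm can. A call with a gripper value outside its range is refused whole. The fingers move at their own pace and stop on an object; "newtons" is the grip in N (left out, the last holds). Time passes only in rows, so rows that repeat a pose let the fingers close. It gives the time, the measured TCP pose, the force, the opening and the grip force at its end, in the units of the state.
- r.get_state(): the state, without advancing time (a new reading comes with each control period).
- r.snapshot(name): name is "scene" or "side" or "wrist"; returns a dict with "image" (420x560x3 uint8, red, green, blue), "fx", "fy", "cx", "cy" (pixels), "pose" (4x4, takes a point from camera to world coordinates). Camera axes: x right, y up, looking along -z (the intrinsics and any distortion apply to the point x, -y, -z); pixel columns grow to the right and rows downward; lengths in m; the calibration is good to about 2 mm. The wrist camera is an equidistant fisheye: a pixel r from the principal point sees the ray r / f radians off the axis. A picture is of the moment at which its call begins. There is no depth.
- r.finish_job(): hands the job in; it is judged then, once.
The state is a dict: "clock": time; "q": joint angles; "qd": joint speeds; "joint_torque": joint torques, N m; "tool_pos": TCP position; "eef_rot": TCP orientation; "contact_force": force on the tool from outside, world axes, zero at the start; "moment": the same for the moment, N m; "opening": opening from 0.0 (shut) to 1.0 (fully open); "finger_force": force on a finger pad.
Only numpy, scipy, OpenCV 4.12 (cv2) and the standard library are available. Lean on these libraries where they do the work, as an engineer would, in place of code of your own. Each camera call takes 0.05 s, during which the arm holds its last target. There are 200 camera calls.

## Task

Pick up the aluminium specimen holder by its rib, set it down flat on the dark stage deck, without dropping it, so that both stud heads come up through the large ends of its keyholes, and let go of it; then push it along until the studs are fully home in the narrow ends. Once it is locked, turn the coarse focus (the wide lower knob of the focus pod) until its pointer lines up with the black mark on the pod, without turning the small fine knob on top of it. Leave the mouse, the jar and the tape where they are.

Things in the scene. Friction and masses are not known exactly. Their poses are not given: they have to be found in the camera images.
- stage_unit: Fixed low imaging unit: cream box, 200 x 200 mm, 60 mm high, topped by a flat dark steel deck 190 x 190 mm. Origin at the centre of its underside, z up; deck at z = 60 mm. Opening in the deck 44 (x) x 60 (y) mm centred at x = +9 mm, objective lens below it. Two steel studs on the deck at x = -20, y = +52 and -52 mm. The mounted holder's x and y point as the unit's; it locks by sliding 18 mm along +x.
- stud_left (a point): Centre of the top of the left stud (unit's +y side). Stud: neck 7 mm diameter, head 14 mm diameter with a chamfered rim; the head's underside is 7.5 mm and its top 12.5 mm above the deck. Axes as the unit's.
- stud_right (a point): The same for the right stud (unit's -y side), 104 mm from the left one.
- holder: Loose aluminium plate 84 (x) x 140 (y) x 5 mm, 0.13-0.25 kg, flat on the table. Origin: centre of its underside. Upright grip rib 10 mm thick (x), 60 long (y), z = 5 to 30 mm, centred at x = -12, y = 0; glass slide over a window on its +x side. Two through keyholes at y = +52, -52: large end at x = +9, slot 10 mm wide running to -x. Slides with ordinary dry friction, a few newtons, until the studs stop it.
- hole_left (a point): Centre of the large end (20 mm wide, octagonal) of the left keyhole (holder's +y side), on the underside of the plate; holder frame x = +9, y = +52 mm. It goes over stud_left.
- hole_right (a point): The same for the right keyhole, y = -52 mm; it goes over stud_right.
- slot_end_left (a point): Where the left stud's axis stands when fully home in the narrow end; underside of the plate, holder frame x = -9, y = +52 mm, 18 mm from hole_left.
- slot_end_right (a point): The same for the right keyhole, y = -52 mm.
- focus_pod: Focus pod, fixed to the table: cream box 100 x 100 mm, 45 mm high, with two black coaxial knobs on top. Origin at the centre of its underside, knob axis vertical through it. A black mark 12 x 3 mm on the top at x = +38 mm (its +x side) is the index for the coarse pointer (the thin grey ticks are not).
- coarse_centre (a point): On the knob axis at the top face of the coarse knob, 70 mm above the table. Coarse knob: black disc 56 mm diameter from 48 to 70 mm above the table (it can be gripped over its full 22 mm height). The fine knob stands on top of it: 24 mm diameter, from 72 to 91 mm above the table.
- coarse_pointer (a point): Outer end of the raised bright pointer bar on the coarse knob's top face, 27 mm from the knob axis.
- coarse (a joint): Angle of the coarse knob (rad), 0 when its pointer is in line with the pod's black mark, growing anticlockwise seen from above; starts 0.6 to 1.2 rad clockwise of the mark (negative); stops at -1.7 and +0.6. Light friction (0.05 N m), stays where left. In line means within 0.15 rad. It raises the objective.
- fine (a joint): Angle of the small fine knob (rad), anticlockwise positive; starts anywhere from -1 to 1, turns very easily, and must be left as it is.
- fine_pointer (a point): End of the pointer on the fine knob's top face, 11 mm from the axis.
- mouse: Loose grey computer mouse with a black back, 105 x 60 x 32 mm, origin at the centre of its underside. Leave alone.
- jar: Loose closed amber glass jar, 56 mm diameter, 75 mm high, origin at the centre of its underside. Leave alone.
- tape: Loose roll of clear tape lying flat, 64 mm outer diameter, 19 mm high, origin at the centre of its underside. Leave alone.
There are look-alikes about, which are no part of the job. Of the things shaped like the holder, the aluminium one is meant. What is shaped like the focus_pod but turquoise is not meant.

How it is judged:
On the way, in this order (a step that is already met when the one before it is completed fails the run):
1. the holder lies flat on the deck, both stud heads through the large ends of its keyholes, and is let go (horizontal distance between hole_left and stud_left below 0.007 m and horizontal distance between hole_right and stud_right below 0.007 m and z of holder in the frame of stage_unit between 0.058 and 0.0625 m and angle between holder's own z axis and vertical below 0.035 rad and linear speed of holder below 0.02 m/s and contact force between the fingers and holder below 0.3 N), for 0.1 s.
2. the holder is slid home: both studs at the narrow ends of the keyholes (horizontal distance between slot_end_left and stud_left below 0.004 m and horizontal distance between slot_end_right and stud_right below 0.004 m and z of holder in the frame of stage_unit between 0.058 and 0.0625 m and angle between holder's own z axis and vertical below 0.035 rad), for 0.2 s.
3. the coarse knob's pointer is in line with the pod's black mark (value of joint coarse between -0.15 and 0.15 rad), for 0.2 s.
At the end, for the whole second after the job is handed in: The holder rests flat on the deck and at rest, each stud within 4 mm of the narrow end of its keyhole, released; the coarse knob within 0.15 rad of the mark; the fine knob's pointer within 3 mm of where it was; mouse, jar and tape within 30 mm of where they were (all of step 2 and all of step 3 and linear speed of holder below 0.02 m/s and contact force between the fingers and holder below 0.3 N and distance of fine_pointer from where it was at the start of the episode below 0.003 m and distance of each of mouse, jar, tape from where it was at the start of the episode below 0.03 m); the robot touches nothing.
It fails at once if the fine knob is turned (its pointer moves more than 3 mm) (distance of fine_pointer from where it was at the start of the episode above 0.003 m).
It fails at once if the holder is dropped (it moves faster than 0.5 m/s with no finger on it) (linear speed of holder above 0.5 m/s and contact force between the fingers and holder below 0.3 N).
It fails at once if the mouse, the jar or the tape is displaced by more than 30 mm (distance of any of mouse, jar, tape from where it was at the start of the episode above 0.03 m).
It also fails if it takes over 54 s, if anything falls off the work surface, if the arm or the gripper's body presses on something with over 40 N, if the wrist force passes 120 N, or if a joint passes its speed limit or range.

## Working session

There is one attempt and no reset: what is moved stays moved. The work goes in short steps, Python scripts to look and compute and a tool call to move; the robot and the scene stay as the last step left them, time stands still between calls to the robot, and variables do not carry over. Pictures are saved under pics/ and viewed, at most 10 in all, crops included, and the job is handed in when it is done.

Besides the shell and the picture viewer there is one more tool, called after "Request:" by a JSON object that holds its "fn" and its "kwargs". carry_out: Moves the arm, as the interface text tells. Its arguments: {"type":"object","properties":{"rows":{"type":"array"},"newtons":{"type":"number"}},"required":["rows"]}

```bash
mkdir -p pics; ls
python3 - <<'E'
from plant import r
import cv2, numpy as np
s=r.get_state(); print({k:np.round(v,3) for k,v in s.items()})
for n in ["scene","side","wrist"]:
    d=r.snapshot(n); cv2.imwrite(f"pics/{n}0.png",d["image"][:,:,::-1]); 
    np.savez(f"{n}0.npz",**d); print(n,d["fx"],d["fy"],d["cx"],d["cy"],np.round(d["pose"],3).tolist(),[k for k in d])
E
```

```text
pics
{'clock': np.float64(0.0), 'q': array([-1.119,  0.69 , -0.195,  1.566,  0.157,  0.902, -0.215]), 'qd': array([-0.001,  0.001,  0.   ,  0.001, -0.   , -0.   ,  0.001]), 'joint_torque': array([-0.0000e+00, -5.2755e+01, -1.2670e+00, -1.5343e+01, -5.3000e-02,
        7.0000e-03,  0.0000e+00]), 'tool_pos': array([0.253, 0.571, 0.238]), 'eef_rot': array([ 0.207,  0.978, -0.001, -0.   ]), 'contact_force': array([0.217, 0.256, 0.375]), 'moment': array([ 0.046, -0.047,  0.016]), 'finger_force': np.float64(0.0), 'opening': np.float64(1.0)}
scene 409.37071691842266 409.37071691842266 278.67231107673393 205.1004791603612 [[-0.015, -0.755, 0.655, 1.244], [1.0, -0.005, 0.017, 0.117], [-0.009, 0.655, 0.755, 0.88], [0.0, 0.0, 0.0, 1.0]] ['image', 'fx', 'fy', 'cx', 'cy', 'pose']
side 397.9121703837378 397.9121703837378 277.807798629537 206.08097185131274 [[0.946, 0.241, -0.217, 0.329], [-0.325, 0.693, -0.644, -0.549], [-0.004, 0.679, 0.734, 0.843], [0.0, 0.0, 0.0, 1.0]] ['image', 'fx', 'fy', 'cx', 'cy', 'pose']
wrist 325.19226210127806 325.19226210127806 282.17085588950926 205.4869668354085 [[0.405, -0.875, -0.264, 0.186], [0.914, 0.387, 0.12, 0.602], [-0.002, -0.29, 0.957, 0.383], [0.0, 0.0, 0.0, 1.0]] ['image', 'fx', 'fy', 'cx', 'cy', 'pose']
```

View pics/scene0.png

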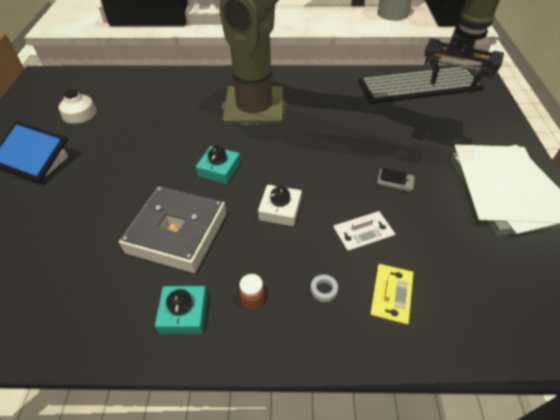

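View pics/side0.png

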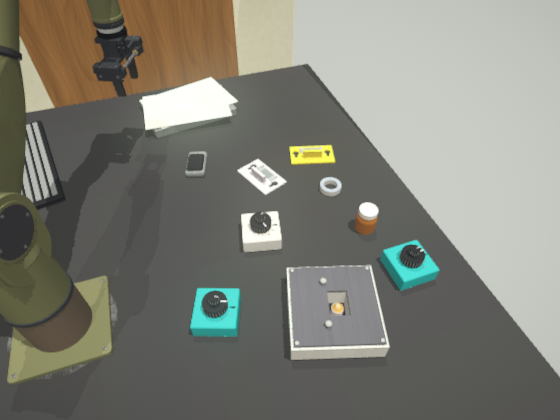

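The scene view shows the stage at about (175,228), the pale holder at (364,230), the cream pod at (280,205) and the yellow and turquoise look-alikes. I'll zoom in on the parts that matter.

```bash
cat > h.py <<'E'
import numpy as np, cv2
from scipy.optimize import least_squares
from scipy.spatial.transform import Rotation as R
def load(f): return dict(np.load(f))
def save(r,n,f):
    d=r.snapshot(n); np.savez(f+".npz",**d); cv2.imwrite(f"pics/{f}.png",d["image"][:,:,::-1]); return d
def proj(d,P,fish=False):
    P=np.atleast_2d(P); T=d["pose"]; c=(P-T[:3,3])@T[:3,:3]; x,y,z=c[:,0],-c[:,1],-c[:,2]
    if fish:
        rr=np.hypot(x,y)+1e-12; k=np.arctan2(rr,z)/rr; u,v=x*k,y*k
    else: u,v=x/z,y/z
    return np.stack([d["cx"]+d["fx"]*u,d["cy"]+d["fy"]*v],1)
def ray(d,px,fish=False):
    u=(px[0]-d["cx"])/d["fx"]; v=(px[1]-d["cy"])/d["fy"]
    if fish:
        t=np.hypot(u,v); k=np.sin(t)/(t+1e-12); c=np.array([u*k,-v*k,-np.cos(t)])
    else: c=np.array([u,-v,-1.])
    return d["pose"][:3,3], d["pose"][:3,:3]@c
def at_z(d,px,z,fish=False):
    o,v=ray(d,px,fish); return o+v*(z-o[2])/v[2]
def place(p,L):  # p=x,y,yaw(rad); L local pts
    L=np.atleast_2d(L).astype(float); c,s=np.cos(p[2]),np.sin(p[2])
    return np.c_[p[0]+c*L[:,0]-s*L[:,1], p[1]+s*L[:,0]+c*L[:,1], L[:,2]]
def fit(obs,p0):  # obs: list of (cam,local Nx3,pix Nx2,fish)
    f=lambda p: np.concatenate([(proj(d,place(p,L),fi)-np.array(x)).ravel() for d,L,x,fi in obs])
    s=least_squares(f,p0,loss="soft_l1"); return s.x, f(s.x).reshape(-1,2)
def crop(d,x0,y0,x1,y1,k): return cv2.resize(d["image"][y0:y1,x0:x1,::-1],None,fx=k,fy=k,interpolation=cv2.INTER_CUBIC)
def montage(f,items,size=(600,800)):
    M=np.zeros(size+(3,),np.uint8)
    for im,x,y in items: M[y:y+im.shape[0],x:x+im.shape[1]]=im
    cv2.imwrite(f,M)
E
python3 - <<'E'
from h import *
a=load("scene0.npz"); b=load("side0.npz")
montage("pics/m1.png",[(crop(a,115,180,235,275,4),0,0),(crop(a,325,205,405,255,4),480,0),(crop(a,250,175,310,230,4),480,200),
 (crop(b,230,155,290,195,4),0,380),(crop(b,235,205,290,255,4),240,380)])
E
```

```text
(no output)
```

View pics/m1.png

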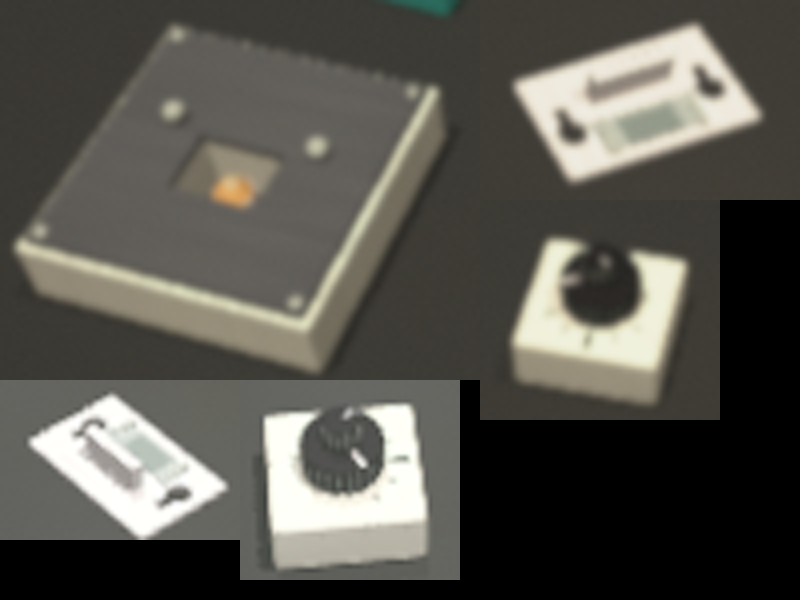

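Run:
```python
from h import *
a=load("scene0.npz"); b=load("side0.npz")
def c(p,ox,oy,x0,y0): return (np.array(p,float)-[ox,oy])/4+[x0,y0]
q=lambda X,Y,z:np.array([[-X,-Y,z],[-X,Y,z],[X,Y,z],[X,-Y,z]])/1000
H1=c([(512,83),(700,24),(763,117),(573,184)],480,0,325,205); H2=c([(140,540),(30,440),(112,395),(228,488)],0,380,230,155)
S1=c([(172,26),(437,90),(308,325),(17,243)],0,0,115,180); St=c([(172,106),(316,144)],0,0,115,180)
St2=np.array([(328,324),(323,281)])
P1=c([(548,238),(687,262),(657,372),(512,345)],480,200,250,175); P2=c([(272,535),(265,415),(412,404),(427,520)],240,380,235,205)
LS=np.array([[-20,-52,72.5],[-20,52,72.5]])/1000
for nm,o,p0 in [("holder",[(a,q(42,70,5),H1,0),(b,q(42,70,5),H2,0)],[.5,.3,.3]),
 ("stage",[(a,q(100,100,60),S1,0),(a,LS,St,0),(b,LS,St2,0)],[.5,-.1,-.2]),
 ("pod",[(a,q(50,50,45),P1,0),(b,q(50,50,45),P2,0)],[.5,.1,0])]:
    p,e=fit(o,p0); print(nm,np.round(p,4),np.degrees(p[2]).round(1),"|",np.round(e,1).tolist())
    if nm=="pod":
        for d,px in [(a,c([(566,282)],480,200,250,175)[0]),(b,c([(367,466)],240,380,235,205)[0])]:
            w=at_z(d,px,.071)[:2]-p[:2]; print(np.hypot(*w),np.degrees(np.arctan2(w[1],w[0])-p[2]))
```

```text
holder [0.572  0.3271 0.3757] 21.5 | [[0.3, 0.3], [-1.2, 0.8], [-1.0, 0.1], [-0.8, -1.0], [0.2, -1.7], [-0.5, -0.8], [-0.0, -0.9], [-0.4, -1.5]]
stage [ 0.5851 -0.1723 -0.2958] -16.9 | [[-0.4, -1.6], [-0.1, -1.6], [-0.6, -0.2], [-1.1, -0.1], [-0.1, 0.2], [0.1, -0.1], [0.5, -3.0], [-0.1, -2.8]]
pod [ 0.5017  0.1005 -0.2243] -12.8 | [[-0.6, -0.2], [-0.6, -0.3], [-0.8, -0.7], [-1.1, -0.6], [-0.1, -1.8], [-0.1, -1.2], [0.1, -1.4], [0.5, -1.5]]
0.021959561519564637 -60.376034029508105
0.030727934407946914 -64.8260192958748
```

```bash
cat >> h.py <<'E'
def goto(r,pos,yawy):  # tool pointing down, tool y axis at world angle yawy (rad); prints shift cm, rotvec deg
    s=r.get_state(); R0=R.from_quat(s["eef_rot"]).as_matrix(); y=np.array([np.cos(yawy),np.sin(yawy),0]); z=np.array([0,0,-1.])
    R1=np.stack([np.cross(y,z),y,z],1)
    print("t",round(float(s["clock"]),2),"tcp",np.round(s["tool_pos"],4),"shift cm",np.round(R0.T@(np.array(pos)-s["tool_pos"])*100,2),"turn",np.round(np.degrees(R.from_matrix(R0.T@R1).as_rotvec()),2))
E
python3 - <<'E'
from h import *; from plant import r
p=[.572,.3271,.3757]; w=place(p,[[-.012,0,0]])[0]; print(w)
goto(r,[w[0],w[1],.19],p[2])
d=load("wrist0.npz"); s=r.get_state(); R0=R.from_quat(s["eef_rot"]).as_matrix()
print(np.round(R0.T@(d["pose"][:3,3]-s["tool_pos"]),4), np.round(R0.T@d["pose"][:3,:3],3).tolist())
E
```

```text
[0.56083699 0.32269691 0.        ]
t 0.15 tcp [0.2534 0.5708 0.2381] shift cm [-38.16 -10.2    4.83] turn [-7.000e-02  4.000e-02  4.454e+01]
[ 0.0744  0.0007 -0.1452] [[0.0, 0.957, 0.29], [1.0, -0.001, 0.001], [0.001, 0.29, -0.957]]
```

Request:
{"fn": "carry_out", "kwargs": {"rows": [[[-3,-0.8,0.3],[0,0,3.5],0],[[-7,-1.9,0.8],[0,0,8],0],[[-11.5,-3.1,1.4],[0,0,13.5],0],[[-16,-4.3,2],[0,0,18.5],0],[[-20.5,-5.5,2.6],[0,0,24],0],[[-25,-6.7,3.1],[0,0,29],0],[[-29.5,-7.9,3.7],[0,0,34.5],0],[[-33.5,-9,4.2],[0,0,39],0],[[-36.5,-9.8,4.6],[0,0,42.5],0],[[-38.2,-10.2,4.8],[0,0,44.5],0],[[-38.2,-10.2,4.8],[0,0,44.5],0],[[-38.2,-10.2,4.8],[0,0,44.5],0]]}}

```text
clock: 1.35
tool_pos: [0.5598, 0.3248, 0.1906]
eef_rot: [0.561, 0.828, 0.0, -0.001]
contact_force: [-1.3, 0.8, -0.1]
opening: 0.998
finger_force: 0.0
```

Run:
```python
from h import *; from plant import r
d=save(r,"wrist","w1"); s=r.get_state(); print(s["tool_pos"],s["clock"],s["contact_force"])
cv2.imwrite("pics/w1b.png",cv2.resize(d["image"][:,:,::-1],(800,600),interpolation=cv2.INTER_CUBIC))
p=[.572,.3271,.3757]
L=np.array([[-42,-70,5],[-42,70,5],[42,70,5],[42,-70,5],[9,52,5],[9,-52,5],[-12,-30,30],[-12,30,30]])/1000
print(proj(d,place(p,L),True).round(1).tolist())
```

```text
[0.55934066 0.32557144 0.19077418] 1.4 [-0.66833396  0.68525741  0.04249206]
[[254.5, 246.0], [252.2, 117.4], [335.1, 118.2], [329.7, 246.1], [302.5, 135.0], [300.7, 231.2], [281.5, 219.7], [281.7, 159.9]]
```

View pics/w1b.png

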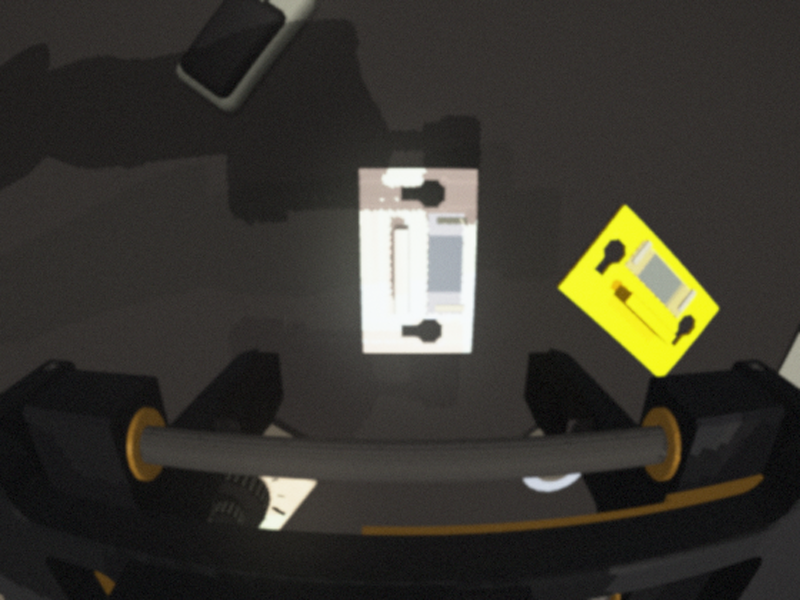

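The wrist view shows the aluminium holder (corners about (359,168), (478,168), (472,353), (363,353) in the enlarged image). These match the prediction within 1 px. I'll refine the fit and descend.

Run:
```python
from h import *; from plant import r
d=load("w1.npz")
L=np.array([[-42,70,5],[42,70,5],[42,-70,5],[-42,-70,5],[9,52,5],[9,-52,5]])/1000
X=np.array([(359,168),(478,168),(472,353),(363,353),(432,193),(430,331)])/1.42857
Xs=cv2.cornerSubPix(cv2.cvtColor(d["image"],cv2.COLOR_RGB2GRAY),X[:4].astype(np.float32).reshape(-1,1,2).copy(),(4,4),(-1,-1),(3,30,.01)).reshape(-1,2)
print(X.round(1).tolist(),Xs.round(1).tolist())
X[:4]=Xs
p,e=fit([(d,L,X,True)],[.572,.327,.3757]); print(p.round(4),e.round(1).tolist())
w=place(p,[[-.012,0,0]])[0]; print(w); goto(r,[w[0],w[1],.007],p[2])
```

```text
[[251.3, 117.6], [334.6, 117.6], [330.4, 247.1], [254.1, 247.1], [302.4, 135.1], [301.0, 231.7]] [[250.60000610351562, 117.69999694824219], [333.70001220703125, 118.0999984741211], [329.20001220703125, 246.5], [253.8000030517578, 246.5]]
[0.5714 0.3266 0.3808] [[0.4, 0.2], [0.4, 0.1], [0.1, -0.3], [0.4, -0.0], [-0.9, 0.2], [-0.7, -0.3]]
[0.56024735 0.32209256 0.        ]
t 1.4 tcp [0.5593 0.3256 0.1908] shift cm [-0.4  -0.03 18.38] turn [-0.05 -0.13 -0.02]
```

Request:
{"fn": "carry_out", "kwargs": {"rows": [[[-0.1,0,2],[0,0,0],0],[[-0.3,0,5],[0,0,0],0],[[-0.4,0,8],[0,0,0],0],[[-0.4,0,11],[0,0,0],0],[[-0.4,0,13],[0,0,0],0],[[-0.4,0,14],[0,0,0],0],[[-0.4,0,14],[0,0,0],0],[[-0.4,0,14],[0,0,0],0]]}}

```text
clock: 2.2
tool_pos: [0.5628, 0.3207, 0.0517]
eef_rot: [0.562, 0.827, 0.001, 0.0]
contact_force: [0.1, 0.3, 0.3]
opening: 1.0
finger_force: 0.0
```

Run:
```python
from h import *; from plant import r
goto(r,[.5602,.3221,.008],.3808)
```

```text
t 2.2 tcp [0.5628 0.3207 0.0517] shift cm [ 0.22 -0.19  4.37] turn [ 0.08 -0.05 -0.17]
```

Request:
{"fn": "carry_out", "kwargs": {"rows": [[[0.1,-0.1,1.5],[0,0,0],0],[[0.2,-0.2,3],[0,0,0],0],[[0.2,-0.2,4],[0,0,0],0],[[0.2,-0.2,4.4],[0,0,0],0],[[0.2,-0.2,4.4],[0,0,0],0],[[0.2,-0.2,4.4],[0,0,0],0]]}}

```text
clock: 2.8
tool_pos: [0.5603, 0.3204, 0.0065]
eef_rot: [0.562, 0.827, 0.0, 0.0]
contact_force: [0.3, 0.5, 0.1]
opening: 0.996
finger_force: 0.0
```

Run:
```python
from h import *; from plant import r
goto(r,[.5602,.3221,.008],.3808); print(r.get_state()["contact_force"])
```

```text
t 2.8 tcp [0.5603 0.3204 0.0065] shift cm [ 0.16  0.05 -0.15] turn [ 0.    0.   -0.26]
[0.29069147 0.45293297 0.12757551]
```

Request:
{"fn": "carry_out", "kwargs": {"rows": [[[0.1,0,-0.1],[0,0,0],0.4],[[0.1,0,-0.1],[0,0,0],0.7],[[0.1,0,-0.1],[0,0,0],1],[[0.1,0,-0.1],[0,0,0],1],[[0.1,0,-0.1],[0,0,0],1],[[0.1,0,-0.1],[0,0,0],1],[[0.1,0,-0.1],[0,0,0],1],[[0.1,0,-0.1],[0,0,0],1]], "newtons": 35}}

```text
clock: 3.6
tool_pos: [0.5599, 0.3214, 0.0077]
eef_rot: [0.562, 0.827, 0.0, -0.0]
contact_force: [-0.2, -0.3, 0.4]
opening: 0.297
finger_force: 0.0
```

Still closing; I'll hold and then lift.

Request:
{"fn": "carry_out", "kwargs": {"rows": [[[0,0,0],[0,0,0],1],[[0,0,0],[0,0,0],1],[[0,0,0],[0,0,0],1],[[0,0,0],[0,0,0],1],[[0,0,0],[0,0,0],1]]}}

```text
clock: 4.1
tool_pos: [0.5599, 0.3215, 0.0077]
eef_rot: [0.562, 0.827, 0.0, -0.0]
contact_force: [-0.1, -0.3, -0.0]
opening: 0.11
finger_force: 35.0
```

Request:
{"fn": "carry_out", "kwargs": {"rows": [[[0,0,-0.5],[0,0,0],1],[[0,0,-2],[0,0,0],1],[[0,0,-5],[0,0,0],1],[[0,0,-9],[0,0,0],1],[[0,0,-13],[0,0,0],1],[[0,0,-17],[0,0,0],1],[[0,0,-21],[0,0,0],1],[[0,0,-24],[0,0,0],1],[[0,0,-25],[0,0,0],1],[[0,0,-25],[0,0,0],1],[[0,0,-25],[0,0,0],1]]}}

```text
clock: 5.2
tool_pos: [0.5588, 0.3208, 0.2563]
eef_rot: [0.562, 0.827, -0.001, -0.001]
contact_force: [-0.1, -0.9, -2.5]
opening: 0.112
finger_force: 35.0
```

Run:
```python
from h import *; from plant import r
goto(r,[.475,.018,.26],-np.pi/3); s=r.get_state();print(s["contact_force"],s["opening"],s["q"].round(2))
```

```text
t 5.2 tcp [0.5588 0.3208 0.2563] shift cm [-25.07 -18.93  -0.3 ] turn [-0.11  0.14 81.57]
[-0.09478519 -0.88367973 -2.50731286] 0.11246745780180818 [-0.58  0.69 -0.01  1.48  0.01  0.97 -0.23]
```

Request:
{"fn": "carry_out", "kwargs": {"rows": [[[-1.5,-1.1,0],[0,0,4],1],[[-4,-3,0],[0,0,11],1],[[-7,-5.3,0],[0,0,19],1],[[-10,-7.6,-0.1],[0,0,27.5],1],[[-13,-9.8,-0.1],[0,0,36],1],[[-16,-12.1,-0.2],[0,0,44.5],1],[[-19,-14.3,-0.2],[0,0,53],1],[[-22,-16.6,-0.3],[0,0,61.5],1],[[-24,-18.1,-0.3],[0,0,70],1],[[-25,-18.9,-0.3],[0,0,78],1],[[-25,-18.9,-0.3],[0,0,81.5],1],[[-25,-18.9,-0.3],[0,0,81.5],1]]}}

```text
clock: 6.4
tool_pos: [0.4747, 0.019, 0.2592]
eef_rot: [0.966, 0.259, -0.002, 0.0]
contact_force: [-0.2, 0.2, -1.7]
opening: 0.11
finger_force: 35.0
```

Request:
{"fn": "carry_out", "kwargs": {"rows": [[[0,0,0],[0,0,0],1],[[0,0,0],[0,0,0],1],[[0,0,0],[0,0,0],1]]}}

```text
clock: 6.7
tool_pos: [0.4759, 0.0198, 0.2604]
eef_rot: [0.966, 0.26, -0.0, -0.0]
contact_force: [0.1, -0.8, -1.4]
opening: 0.11
finger_force: 35.0
```

Run:
```python
from h import *; from plant import r
d=save(r,"wrist","w2"); s=r.get_state(); print(s["tool_pos"],s["eef_rot"],s["clock"])
cv2.imwrite("pics/w2b.png",cv2.resize(d["image"][:,:,::-1],(800,600),interpolation=cv2.INTER_CUBIC))
p=[.5851,-.1723,-.2958]
L=np.array([[-100,-100,60],[-100,100,60],[100,100,60],[100,-100,60],[-20,-52,72.5],[-20,52,72.5]])/1000
print((proj(d,place(p,L),True)*1.4286).round(1).tolist())
```

```text
[0.47590902 0.01969874 0.26051621] [ 9.65642604e-01  2.59873681e-01 -1.38906384e-04 -1.04476433e-04] 6.75
[[630.9, 409.1], [506.1, 253.6], [677.8, 97.7], [772.3, 272.3], [679.4, 324.7], [621.4, 235.2]]
```

View pics/w2b.png

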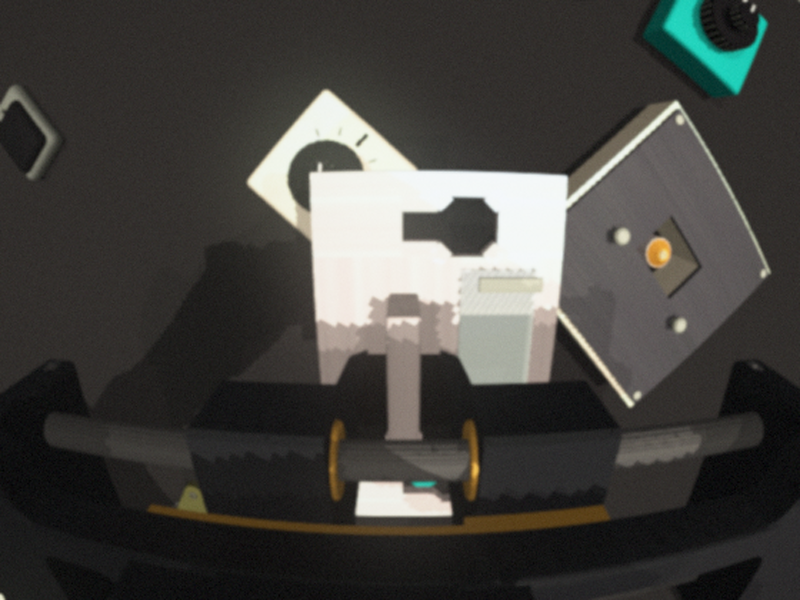

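The view shows studs at (622,236) and (679,325) in the enlarged image, within 1 px of the prediction. The left large hole of the held plate is at (469,227) and its corners are at (310,174) and (567,177).

Run:
```python
from h import *; from plant import r
d=load("w2.npz"); s=r.get_state(); k=1.42857
# stud centroids
g=cv2.cvtColor(d["image"],cv2.COLOR_RGB2GRAY)
st=[]
for u,v in [(679,325),(622,236)]:
    u,v=int(u/k),int(v/k); w=np.clip(g[v-8:v+9,u-8:u+9].astype(float)-120,0,None); yy,xx=np.mgrid[v-8:v+9,u-8:u+9]; st.append([(w*xx).sum()/w.sum(),(w*yy).sum()/w.sum()])
print(np.round(st,2).tolist())
LS=np.array([[-20,-52,71.],[-20,52,71.]])/1000; LC=np.array([[-100,-100,60],[100,100,60],[100,-100,60]])/1000
XC=np.array([(631,406),(677,101),(770,271)])/k
W=[at_z(d,x,.071,True) for x in st]; print(np.round(W,4).tolist(),np.linalg.norm(W[0]-W[1]))
p,e=fit([(d,LS,st,True)],[.585,-.172,-.296]); print("studs",p.round(4),e.round(2).tolist())
p2,e=fit([(d,LS,st,True),(d,LC,XC,True)],p); print("all",p2.round(4),e.round(2).tolist())
z0=s["tool_pos"][2]-.0077
LH=np.array([[-42,70,5],[42,70,5],[9,52,5]])/1000+[0,0,z0]; XH=np.array([(310,174),(567,177),(469,227)])/k
ph,e=fit([(d,LH,XH,True)],[.49,.02,-1.047]); print("held",ph.round(4),e.round(2).tolist())
R0=R.from_quat(s["eef_rot"]).as_matrix(); Hc=place(ph,[[-.012,0,z0]])[0]
print("rib centre in tool",(R0.T@(Hc-s["tool_pos"])).round(4),"yaw rel",np.degrees(ph[2]-np.arctan2(R0[1,1],R0[0,1])))
Hc0=place([.5714,.3266,.3808],[[-.012,0,0]])[0]; Rg=R.from_quat([.562,.827,0,0]).as_matrix(); print("from grasp",(Rg.T@(Hc0-[.5599,.3215,.0077])).round(4), np.degrees(.3808-np.arctan2(Rg[1,1],Rg[0,1])))
```

```text
[[476.09, 227.48], [435.85, 165.12]]
[[0.5511, -0.2184, 0.071], [0.5815, -0.1188, 0.071]] 0.10408322915130797
studs [ 0.5854 -0.1745 -0.2965] [[-0.02, -0.02], [0.02, 0.02]]
all [ 0.5849 -0.1731 -0.2896] [[-0.6, -0.3], [-1.17, 0.04], [0.79, 2.48], [0.42, -1.9], [1.96, 0.66]]
held [ 0.4829  0.0095 -1.0412] [[-0.31, -0.19], [0.63, -0.42], [-0.19, 0.74]]
rib centre in tool [0.0009 0.0003 0.0077] yaw rel 0.2199242316936036
from grasp [0.0005 0.0006 0.0077] 0.21552006350277744
```

Run:
```python
from h import *; from plant import r
goto(r,[.5456,-.1631,.18],-.300)
```

```text
t 6.75 tcp [0.4759 0.0197 0.2605] shift cm [-3.14 19.31  8.05] turn [-2.000e-02  1.000e-02 -4.269e+01]
```

Request:
{"fn": "carry_out", "kwargs": {"rows": [[[-0.2,1.2,0.4],[0,0,-3],1],[[-0.6,3.5,1.4],[0,0,-8.5],1],[[-1.1,6.5,2.7],[0,0,-16],1],[[-1.7,10,4.1],[0,0,-23.5],1],[[-2.2,13.5,5.6],[0,0,-31],1],[[-2.7,16.5,6.9],[0,0,-37.5],1],[[-3,18.5,7.7],[0,0,-41.5],1],[[-3.1,19.3,8],[0,0,-42.7],1],[[-3.1,19.3,8],[0,0,-42.7],1],[[-3.1,19.3,8],[0,0,-42.7],1],[[-3.1,19.3,8],[0,0,-42.7],1]]}}

```text
clock: 7.85
tool_pos: [0.5459, -0.1613, 0.1812]
eef_rot: [0.805, 0.594, 0.0, -0.0]
contact_force: [-0.7, 0.1, -1.4]
opening: 0.107
finger_force: 35.0
```

Run:
```python
from h import *; from plant import r
goto(r,[.5456,-.1631,.105],-.300)
```

```text
t 7.85 tcp [ 0.5459 -0.1613  0.1812] shift cm [-0.19  0.03  7.62] turn [ 0.   -0.05  0.05]
```

Request:
{"fn": "carry_out", "kwargs": {"rows": [[[-0.1,0,1],[0,0,0],1],[[-0.2,0,3],[0,0,0],1],[[-0.2,0,5],[0,0,0],1],[[-0.2,0,6.8],[0,0,0],1],[[-0.2,0,7.6],[0,0,0],1],[[-0.2,0,7.6],[0,0,0],1],[[-0.2,0,7.6],[0,0,0],1],[[-0.2,0,7.6],[0,0,0],1]]}}

```text
clock: 8.65
tool_pos: [0.5458, -0.1652, 0.1056]
eef_rot: [0.805, 0.593, 0.001, 0.001]
contact_force: [-0.2, 0.0, -1.5]
opening: 0.109
finger_force: 35.0
```

Run:
```python
from h import *; from plant import r
a=save(r,"scene","s3"); b=save(r,"side","d3"); w=save(r,"wrist","w3")
goto(r,[.5456,-.1631,.105],-.300)
z=r.get_state()["tool_pos"][2]-.0077
ps=[.5854,-.1745,-.2963]; cw=proj(w,place(ps,[[-.020,.052,.0725]]),True)[0].astype(int); print(cw)
ca=proj(a,place(ps,[[-.02,0,.09]]))[0].astype(int); cb=proj(b,place(ps,[[-.02,0,.09]]))[0].astype(int); print(ca,cb)
f=lambda d,c,hw,hh,k: crop(d,c[0]-hw,c[1]-hh,c[0]+hw,c[1]+hh,k)
montage("pics/m3.png",[(f(w,cw,50,37,4),0,0),(f(a,ca,50,37,4),400,0),(f(b,cb,50,37,4),0,300)])
```

```text
t 8.8 tcp [ 0.5457 -0.1652  0.1054] shift cm [ 0.2  -0.07  0.04] turn [ 0.08 -0.01 -0.05]
[317 147]
[173 206] [326 295]
```

View pics/m3.png

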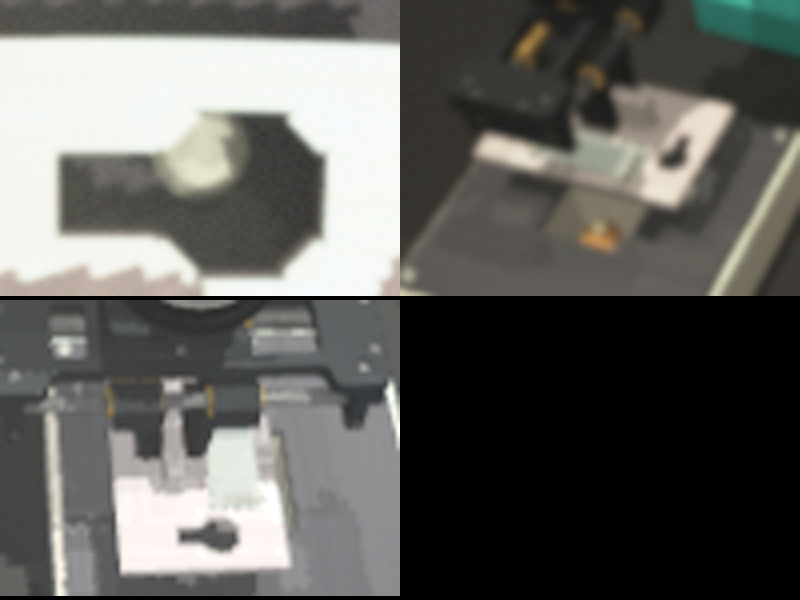

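Run:
```python
from h import *; from plant import r
w=load("w3.npz"); s=r.get_state(); z0=.1055-.0077
px=lambda x,y: np.array([317-50+x/4-.4,147-37+y/4-.4])
H=at_z(w,px(243,194),z0+.005,True); S=at_z(w,px(205,155),.072,True)
print("hole edges mm",1000*np.linalg.norm(at_z(w,px(243,112),z0+.005,True)-at_z(w,px(243,276),z0+.005,True)))
print(H.round(4),S.round(4),"stud exp",place([.5854,-.1745,-.2963],[[-.020,.052,.0725]])[0].round(4))
R0=R.from_quat(s["eef_rot"]).as_matrix(); print("shift tool mm",(R0.T@(S-H)*1000).round(2))
```

```text
hole edges mm 19.24268589074983
[ 0.5821 -0.1205  0.1028] [ 0.5813 -0.1194  0.072 ] stud exp [ 0.5815 -0.1189  0.0725]
shift tool mm [ 0.84 -1.09 30.8 ]
```

Request:
{"fn": "carry_out", "kwargs": {"rows": [[[0.1,-0.1,0.5],[0,0,0],1],[[0.1,-0.1,1.2],[0,0,0],1],[[0.1,-0.1,1.8],[0,0,0],1],[[0.1,-0.1,2.1],[0,0,0],1],[[0.1,-0.1,2.1],[0,0,0],1],[[0.1,-0.1,2.1],[0,0,0],1],[[0.1,-0.1,2.1],[0,0,0],1]]}}

```text
clock: 9.5
tool_pos: [0.5447, -0.1639, 0.0839]
eef_rot: [0.805, 0.593, 0.0, 0.0]
contact_force: [1.1, -0.4, -1.3]
opening: 0.103
finger_force: 35.0
```

Run:
```python
from h import *; from plant import r
w=save(r,"wrist","w4")
goto(r,[.5456,-.1636,.069],-.300); print(r.get_state()["contact_force"])
cv2.imwrite("pics/m4.png",crop(w,250,90,390,195,5))
```

```text
t 9.55 tcp [ 0.5447 -0.1639  0.0839] shift cm [0.05 0.08 1.49] turn [ 0.02 -0.   -0.05]
[ 0.68880684  0.1710152  -2.22568526]
```

View pics/m4.png

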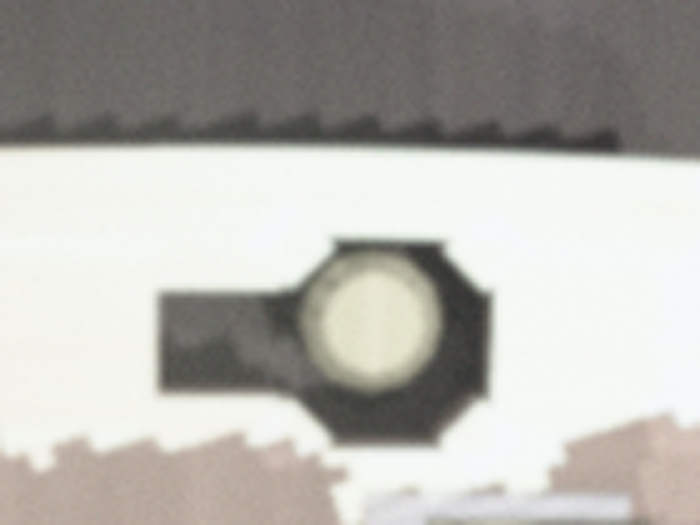

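Run:
```python
from h import *; from plant import r
w=load("w4.npz"); s=r.get_state(); z0=.0839-.0077
px=lambda x,y: np.array([250+x/5-.4,90+y/5-.4])
H=at_z(w,px(389,343),z0+.005,True); S=at_z(w,px(371,320),.0725,True)
R0=R.from_quat(s["eef_rot"]).as_matrix(); print(H.round(4),S.round(4),"shift tool mm",(R0.T@(S-H)*1000).round(2))
print(1000*np.linalg.norm(at_z(w,px(389,241),z0+.005,True)-at_z(w,px(389,445),z0+.005,True)),1000*np.linalg.norm(at_z(w,px(301,320),.0725,True)-at_z(w,px(441,320),.0725,True)))
```

```text
[ 0.581  -0.1192  0.0812] [ 0.5807 -0.1181  0.0725] shift tool mm [ 0.95 -0.6   8.7 ]
19.13692602029233 13.786840357216816
```

Request:
{"fn": "carry_out", "kwargs": {"rows": [[[0.1,-0.1,0],[0,0,0],1],[[0.1,-0.1,0.3],[0,0,0],1],[[0.1,-0.1,0.6],[0,0,0],1],[[0.1,-0.1,0.9],[0,0,0],1],[[0.1,-0.1,1.2],[0,0,0],1],[[0.1,-0.1,1.4],[0,0,0],1],[[0.1,-0.1,1.5],[0,0,0],1],[[0.1,-0.1,1.5],[0,0,0],1],[[0.1,-0.1,1.5],[0,0,0],1]]}}

```text
clock: 10.45
tool_pos: [0.544, -0.1626, 0.0687]
eef_rot: [0.805, 0.593, 0.0, 0.0]
contact_force: [-0.3, 0.0, -1.4]
opening: 0.108
finger_force: 35.0
```

Run:
```python
from h import *; from plant import r
w=save(r,"wrist","w5")
goto(r,[.5456,-.1636,.0677],-.300); print(r.get_state()["contact_force"])
cv2.imwrite("pics/m5.png",crop(w,250,90,390,195,5))
```

```text
t 10.5 tcp [ 0.544  -0.1626  0.0688] shift cm [-0.05  0.18  0.11] turn [ 0.01 -0.   -0.05]
[-0.69218778 -0.21616968 -2.04631352]
```

Request:
{"fn": "carry_out", "kwargs": {"rows": [[[0,0.1,0.05],[0,0,0],1],[[0,0.1,0.1],[0,0,0],1],[[0,0.1,0.1],[0,0,0],1],[[0,0.1,0.1],[0,0,0],1]]}}

```text
clock: 10.9
tool_pos: [0.5449, -0.1628, 0.0677]
eef_rot: [0.805, 0.593, 0.0, -0.0]
contact_force: [0.3, -0.2, -0.9]
opening: 0.108
finger_force: 35.0
```

Request:
{"fn": "carry_out", "kwargs": {"rows": [[[0,0,0.05],[0,0,0],1],[[0,0,0.05],[0,0,0],0.85],[[0,0,0.05],[0,0,0],0.8],[[0,0,0.05],[0,0,0],0.7],[[0,0,0.05],[0,0,0],0.7],[[0,0,0.05],[0,0,0],0.7],[[0,0,0.05],[0,0,0],0.7]]}}

```text
clock: 11.6
tool_pos: [0.5449, -0.1628, 0.0672]
eef_rot: [0.805, 0.593, 0.0, -0.0]
contact_force: [0.0, -0.1, -0.1]
opening: 0.299
finger_force: 0.0
```

Run:
```python
from h import *; from plant import r
w=save(r,"wrist","w6"); b=save(r,"side","d6"); a=save(r,"scene","s6")
goto(r,[.5456,-.1636,.0677],-.300); print(r.get_state()["contact_force"])
ps=[.5854,-.1745,-.2963]
ca=proj(a,place(ps,[[-.02,0,.07]]))[0].astype(int); cb=proj(b,place(ps,[[-.02,0,.07]]))[0].astype(int); print(ca,cb)
f=lambda d,c,hw,hh,k: crop(d,c[0]-hw,c[1]-hh,c[0]+hw,c[1]+hh,k)
montage("pics/m6.png",[(crop(w,250,90,390,195,3),0,0),(f(a,ca,45,35,4),430,0),(f(b,cb,45,35,4),0,320)])
```

```text
t 11.75 tcp [ 0.5449 -0.1628  0.0672] shift cm [-0.05  0.09 -0.05] turn [-0.   -0.   -0.05]
[ 0.05059821 -0.5327054   0.1529171 ]
[175 211] [326 300]
```

View pics/m6.png

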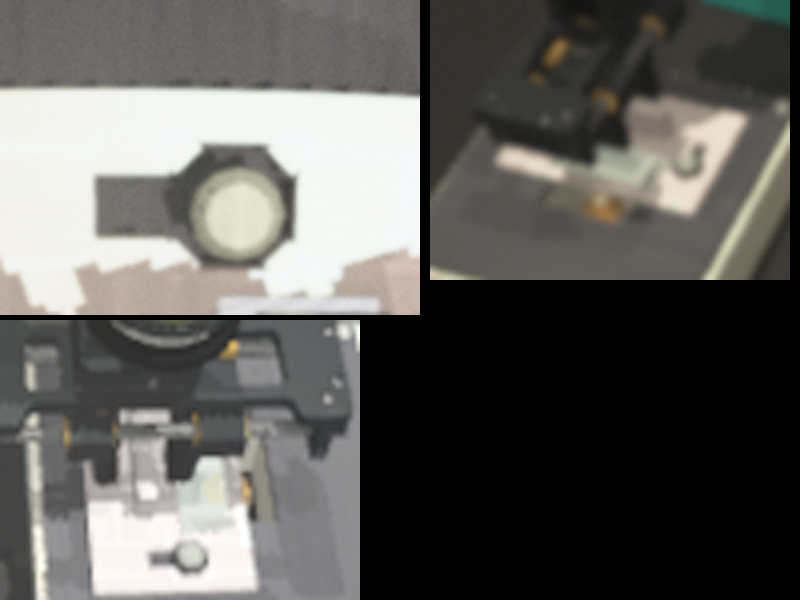

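Step 1 looks right: the stud head is seated through the large hole and the fingers carry no load. Now I'll push along tool +y with the finger.

Request:
{"fn": "carry_out", "kwargs": {"rows": [[[0,0.3,0],[0,0,0],0.7],[[0,0.6,0],[0,0,0],0.7],[[0,0.8,0],[0,0,0],0.7],[[0,1.0,0],[0,0,0],0.7],[[0,1.2,0],[0,0,0],0.7],[[0,1.4,0],[0,0,0],0.7],[[0,1.6,0],[0,0,0],0.7],[[0,1.8,0],[0,0,0],0.7],[[0,2.0,0],[0,0,0],0.7],[[0,2.2,0],[0,0,0],0.7],[[0,2.3,0],[0,0,0],0.7],[[0,2.3,0],[0,0,0],0.7]]}}

```text
clock: 12.95
tool_pos: [0.5673, -0.1698, 0.0673]
eef_rot: [0.805, 0.593, 0.0, 0.0]
contact_force: [-0.1, 0.1, -0.4]
opening: 0.299
finger_force: 0.0
```

Run:
```python
from h import *; from plant import r
s=r.get_state(); R0=R.from_quat(s["eef_rot"]).as_matrix(); print(s["contact_force"],R0.T@s["contact_force"],R0.T@(s["tool_pos"]-[.5449,-.1628,.0672])*1000, s["opening"]*88)
```

```text
[-0.11129851  0.08725335 -0.39119592] [ 0.05031814 -0.13246585  0.39109543] [-0.0438874  23.4338687  -0.04515011] 26.304967753794273
```

Request:
{"fn": "carry_out", "kwargs": {"rows": [[[0,0.1,0],[0,0,0],0.7],[[0,0.2,0],[0,0,0],0.7],[[0,0.3,0],[0,0,0],0.7],[[0,0.4,0],[0,0,0],0.7],[[0,0.4,0],[0,0,0],0.7]]}}

```text
clock: 13.45
tool_pos: [0.57, -0.1707, 0.0672]
eef_rot: [0.805, 0.593, -0.0, -0.001]
contact_force: [-3.6, 0.5, 3.8]
opening: 0.3
finger_force: 1.8
```

Run:
```python
from h import *; from plant import r
w=save(r,"wrist","w7"); b=save(r,"side","d7"); a=save(r,"scene","s7")
s=r.get_state(); R0=R.from_quat(s["eef_rot"]).as_matrix(); print(R0.T@s["contact_force"],R0.T@(s["tool_pos"]-[.5449,-.1628,.0672])*1000, s["opening"]*88)
ca,cb=[175,211],[326,300]
f=lambda d,c,hw,hh,k: crop(d,c[0]-hw,c[1]-hh,c[0]+hw,c[1]+hh,k)
montage("pics/m7.png",[(crop(w,230,90,370,195,3),0,0),(f(a,ca,45,35,4),430,0),(f(b,cb,45,35,4),0,320)])
```

```text
[-0.56998651 -4.46973143 -3.01349147] [-0.08474661 26.30777082  0.03296149] 26.335930790962497
```

View pics/m7.png

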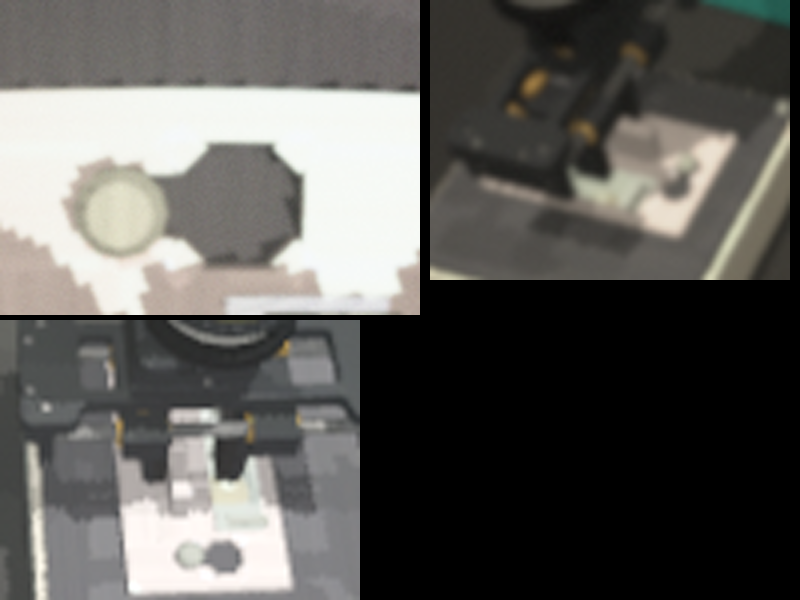

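Request:
{"fn": "carry_out", "kwargs": {"rows": [[[0,0.1,0],[0,0,0],0.7],[[0,0.2,0],[0,0,0],0.7],[[0,0.2,0],[0,0,0],0.7],[[0,0.2,0],[0,0,0],0.7]]}}

```text
clock: 14.0
tool_pos: [0.5701, -0.1707, 0.067]
eef_rot: [0.805, 0.593, -0.002, -0.002]
contact_force: [-7.3, 2.4, 7.6]
opening: 0.3
finger_force: 3.9
```

Run:
```python
from h import *; from plant import r
s=r.get_state(); R0=R.from_quat(s["eef_rot"]).as_matrix(); print(R0.T@s["contact_force"],s["moment"],R0.T@(s["tool_pos"]-[.5449,-.1628,.0672])*1000, s["opening"]*88)
w=load("w7.npz"); px=lambda x,y: np.array([230+x/3-.3,90+y/3-.3])
H=at_z(w,px(241,205),.065,True); S=at_z(w,px(119,210),.0725,True); print((R0.T@(S-H)*1000).round(2))
```

```text
[ 0.11403689 -7.67700332 -7.54411929] [0.48000662 1.59918775 0.04171299] [-0.09843777 26.40349884  0.03265833] 26.413185582390575
[  0.33 -18.36  -7.4 ]
```

The push hit a hard stop: 18.4 mm of slide and no further advance. I'll back off and lift clear.

Request:
{"fn": "carry_out", "kwargs": {"rows": [[[0,-0.4,0],[0,0,0],0.7],[[0,-0.8,0],[0,0,0],0.7],[[0,-0.9,0],[0,0,0],0.7],[[0,-0.9,0],[0,0,0],0.7],[[0,-0.9,-0.5],[0,0,0],0.7],[[0,-0.9,-2],[0,0,0],0.5],[[0,-0.9,-5],[0,0,0],0.2],[[0,-0.9,-9],[0,0,0],0],[[0,-0.9,-13],[0,0,0],0],[[0,-0.9,-15],[0,0,0],0],[[0,-0.9,-15],[0,0,0],0],[[0,-0.9,-15],[0,0,0],0]]}}

```text
clock: 15.2
tool_pos: [0.564, -0.1687, 0.2179]
eef_rot: [0.805, 0.593, 0.0, 0.0]
contact_force: [-0.1, 1.1, 0.2]
opening: 0.909
finger_force: 0.0
```

Run:
```python
from h import *; from plant import r
goto(r,[.5017,.1005,.215],-.349)
```

```text
t 15.2 tcp [ 0.564  -0.1687  0.2179] shift cm [ 23.87 -13.93   0.28] turn [ 0.07 -0.01  2.76]
```

Request:
{"fn": "carry_out", "kwargs": {"rows": [[[2,-1.2,0],[0,0,0.3],0],[[5,-2.9,0],[0,0,0.6],0],[[8.5,-5,0.1],[0,0,1],0],[[12,-7,0.1],[0,0,1.5],0],[[15.5,-9,0.2],[0,0,2],0],[[19,-11.1,0.2],[0,0,2.5],0],[[22,-12.8,0.3],[0,0,2.8],0],[[23.5,-13.7,0.3],[0,0,2.8],0],[[23.9,-13.9,0.3],[0,0,2.8],0],[[23.9,-13.9,0.3],[0,0,2.8],0],[[23.9,-13.9,0.3],[0,0,2.8],0],[[23.9,-13.9,0.3],[0,0,2.8],0]]}}

```text
clock: 16.4
tool_pos: [0.5023, 0.0988, 0.2141]
eef_rot: [0.82, 0.572, -0.0, 0.0]
contact_force: [-0.2, 0.1, -0.3]
opening: 0.999
finger_force: 0.0
```

Run:
```python
from h import *; from plant import r
w=save(r,"wrist","w8"); b=save(r,"side","d8"); s=r.get_state(); print(s["clock"],s["tool_pos"],s["eef_rot"])
pp=[.5017,.1005,-.2243]; L=np.array([[-50,-50,45],[-50,50,45],[50,50,45],[50,-50,45],[38,0,45],[0,0,70]])/1000
q=proj(w,place(pp,L),True); print(q.round(1).tolist()); c=q[5].astype(int)
x0,y0=c[0]-65,c[1]-65; print(x0,y0); montage("pics/m8.png",[(crop(w,x0,y0,x0+130,y0+120,4),0,0),(crop(b,285,255,360,345,3),530,0)])
```

```text
16.5 [0.5022539  0.09937601 0.2141775 ] [ 8.19940935e-01  5.72448089e-01 -1.07509799e-04  1.92796034e-04]
[[239.3, 237.1], [222.9, 142.2], [325.1, 128.9], [334.2, 225.6], [318.3, 180.3], [280.2, 191.2]]
215 126
```

View pics/m8.png

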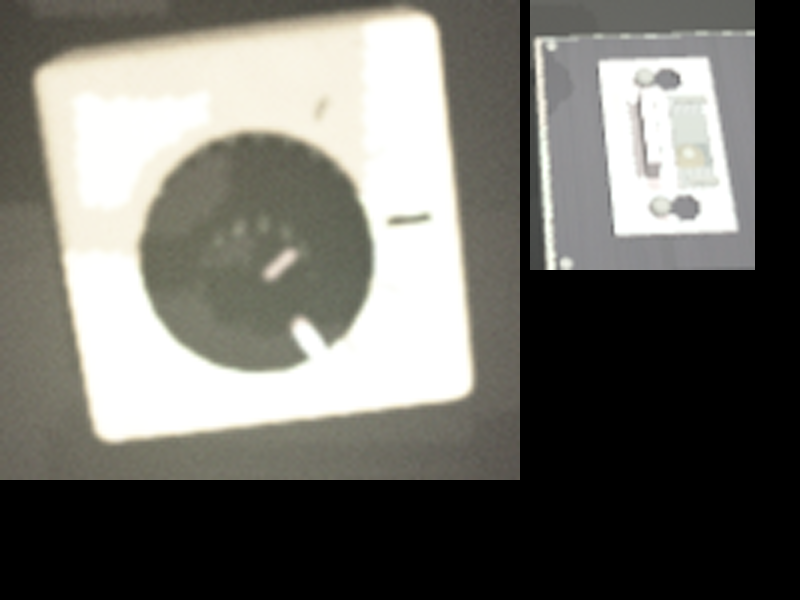

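Both studs are in the narrow ends. Knob disc centre is (257,252), coarse pointer tip (318,358), mark (408,219) in the 4x crop.

Run:
```python
from h import *; from plant import r
w=load("w8.npz"); px=lambda x,y: np.array([215+x/4-.4,126+y/4-.4])
L=np.array([[-50,-50,45],[-50,50,45],[50,50,45],[50,-50,45],[38,0,45]])/1000
X=np.array([px(*q) for q in [(103,440),(37,68),(432,10),(474,390),(408,219)]])
p,e=fit([(w,L,X,True)],[.5017,.1005,-.2243]); print("pod",p.round(4),e.round(1).tolist())
C=at_z(w,px(257,252),.07,True); print("disc centre",C.round(4), 1e3*np.linalg.norm(at_z(w,px(139,252),.07,True)-at_z(w,px(375,252),.07,True)))
M=at_z(w,px(408,219),.045,True); T=at_z(w,px(318,358),.0715,True); I=at_z(w,px(300,322),.0715,True)
for c in (p[:2],C[:2]):
  am=np.arctan2(*(M[:2]-c)[::-1]); ap=np.arctan2(*(T[:2]-c)[::-1]); print("mark",am,"ptr",ap,"coarse",ap-am,np.degrees(ap-am),"r",np.linalg.norm(T[:2]-c))
print("bar dir",np.arctan2(*(T-I)[:2][::-1]))
goto(r,[*C[:2],.12],-.349)
```

```text
pod [ 0.5009  0.1014 -0.2123] [[-1.4, 1.4], [-2.4, -0.2], [0.8, -0.4], [0.7, 1.4], [0.6, -1.1]]
disc centre [0.5014 0.1033 0.07  ] 54.210285327959376
mark -0.23930198603798386 ptr -1.381300777011676 coarse -1.1419987909736922 -65.43171093183525 r 0.02709039156634483
mark -0.29037693117728436 ptr -1.4085744435840204 coarse -1.118197512406736 -64.06799812293349 r 0.028836400753736887
bar dir -1.471188731629404
t 16.5 tcp [0.5023 0.0994 0.2142] shift cm [ 0.34 -0.22  9.42] turn [ 0.01  0.02 -0.16]
```

Request:
{"fn": "carry_out", "kwargs": {"rows": [[[0.1,-0.1,2],[0,0,0],0],[[0.2,-0.2,5],[0,0,0],0],[[0.2,-0.2,8],[0,0,0],0],[[0.2,-0.2,11],[0,0,0],0],[[0.2,-0.2,13],[0,0,0],0],[[0.2,-0.2,14],[0,0,0],0],[[0.2,-0.2,14],[0,0,0],0],[[0.2,-0.2,14],[0,0,0],0]]}}

```text
clock: 17.3
tool_pos: [0.5014, 0.1031, 0.0748]
eef_rot: [0.819, 0.573, 0.0, 0.0]
contact_force: [0.3, -0.7, -0.8]
opening: 1.001
finger_force: 0.0
```

Run:
```python
from h import *; from plant import r
goto(r,[.5012,.102,.052],-.349)
```

```text
t 17.3 tcp [0.5014 0.1031 0.0748] shift cm [-0.11  0.02  2.28] turn [ 0.05 -0.03 -0.07]
```

Descend the rest, then close gently on the coarse knob.

Request:
{"fn": "carry_out", "kwargs": {"rows": [[[-0.1,0,1],[0,0,0],0],[[-0.1,0,1.8],[0,0,0],0],[[-0.1,0,2.3],[0,0,0],0],[[-0.1,0,2.3],[0,0,0],0],[[-0.1,0,2.3],[0,0,0],0.2],[[-0.1,0,2.3],[0,0,0],0.3],[[-0.1,0,2.3],[0,0,0],0.4],[[-0.1,0,2.3],[0,0,0],0.6],[[-0.1,0,2.3],[0,0,0],0.6],[[-0.1,0,2.3],[0,0,0],0.6],[[-0.1,0,2.3],[0,0,0],0.6]], "newtons": 20}}

```text
clock: 18.4
tool_pos: [0.5005, 0.1024, 0.0514]
eef_rot: [0.819, 0.573, 0.0, -0.0]
contact_force: [-1.1, 0.2, 2.7]
opening: 0.629
finger_force: 20.0
```

Request:
{"fn": "carry_out", "kwargs": {"rows": [[[0,0,0],[0,0,-3],0.6],[[0,0,0],[0,0,-9],0.6],[[0,0,0],[0,0,-16],0.6],[[0,0,0],[0,0,-23],0.6],[[0,0,0],[0,0,-30],0.6],[[0,0,0],[0,0,-37],0.6],[[0,0,0],[0,0,-44],0.6],[[0,0,0],[0,0,-51],0.6],[[0,0,0],[0,0,-58],0.6],[[0,0,0],[0,0,-63],0.6],[[0,0,0],[0,0,-66],0.6],[[0,0,0],[0,0,-66],0.6]]}}

```text
clock: 19.6
tool_pos: [0.4983, 0.1019, 0.0513]
eef_rot: [0.373, 0.928, -0.001, -0.001]
contact_force: [-5.5, 0.1, 6.2]
opening: 0.628
finger_force: 20.0
```

Request:
{"fn": "carry_out", "kwargs": {"rows": [[[0,0,0],[0,0,0],0.6],[[0,0,0],[0,0,0],0.6],[[0,0,0],[0,0,0],0.3],[[0,0,0],[0,0,0],0.1],[[0,0,0],[0,0,0],0],[[0,0,0],[0,0,0],0],[[0,0,-0.5],[0,0,0],0],[[0,0,-3],[0,0,0],0],[[0,0,-7],[0,0,0],0],[[0,0,-11],[0,0,0],0],[[0,0,-15],[0,0,0],0],[[0,0,-16],[0,0,0],0]]}}

```text
clock: 20.8
tool_pos: [0.5026, 0.1029, 0.2154]
eef_rot: [0.375, 0.927, 0.002, 0.003]
contact_force: [0.6, -0.7, -0.5]
opening: 1.004
finger_force: 0.0
```

Request:
{"fn": "carry_out", "kwargs": {"rows": [[[0,0,0],[0,0,0],0],[[0,0,0],[0,0,0],0],[[0,0,0],[0,0,0],0]]}}

```text
clock: 21.1
tool_pos: [0.4994, 0.1019, 0.2097]
eef_rot: [0.375, 0.927, -0.001, -0.001]
contact_force: [-0.9, -0.4, -0.1]
opening: 0.999
finger_force: 0.0
```

Run:
```python
from h import *; from plant import r
w=save(r,"wrist","w9"); s=r.get_state(); print(s["clock"],s["tool_pos"].round(4),s["contact_force"])
c=np.array([.5012,.1022]); 
# sample brightness around the knob axis in the world: pointer bar (r 18-25 mm, z .0715) and mark (r 33-43, z .045)
g=cv2.GaussianBlur(cv2.cvtColor(w["image"],cv2.COLOR_RGB2GRAY),(3,3),0).astype(np.float32)
th=np.radians(np.arange(-110,80,2))
def ring(r0,z):
    P=np.array([[c[0]+r_*np.cos(t),c[1]+r_*np.sin(t),z] for t in th for r_ in np.linspace(*r0,7)]); q=proj(w,P,True).astype(np.float32)
    return cv2.remap(g,q[:,0].reshape(len(th),-1),q[:,1].reshape(len(th),-1),1).mean(1)
a=ring((.018,.025),.0715); m=ring((.034,.042),.045)
for nm,v in (("bar",a),("mark",m)): print(nm,[(int(round(np.degrees(t))),int(x)) for t,x in zip(th,v)])
```

```text
21.15 [0.4995 0.102  0.2097] [ 0.05756143 -0.45588348 -0.85210198]
bar [(-110, 118), (-108, 118), (-106, 118), (-104, 118), (-102, 118), (-100, 118), (-98, 118), (-96, 118), (-94, 118), (-92, 118), (-90, 118), (-88, 118), (-86, 117), (-84, 117), (-82, 116), (-80, 116), (-78, 116), (-76, 117), (-74, 117), (-72, 116), (-70, 116), (-68, 115), (-66, 115), (-64, 116), (-62, 115), (-60, 115), (-58, 116), (-56, 115), (-54, 115), (-52, 115), (-50, 115), (-48, 116), (-46, 115), (-44, 116), (-42, 116), (-40, 116), (-38, 116), (-36, 116), (-34, 116), (-32, 116), (-30, 117), (-28, 119), (-26, 126), (-24, 139), (-22, 163), (-20, 196), (-18, 228), (-16, 245), (-14, 249), (-12, 243), (-10, 219), (-8, 181), (-6, 145), (-4, 127), (-2, 121), (0, 121), (2, 121), (4, 121), (6, 121), (8, 121), (10, 121), (12, 122), (14, 123), (16, 123), (18, 124), (20, 124), (22, 123), (24, 121), (26, 119), (28, 121), (30, 124), (32, 126), (34, 127), (36, 127), (38, 126), (40, 125), (42, 125), (44, 125), (46, 125), (48, 125), (50, 124), (52, 123), (54, 122), (56, 122), (58, 122), (60, 122), (62, 122), (64, 122), (66, 121
[... 471 characters left out ...]
215), (-44, 215), (-42, 218), (-40, 222), (-38, 223), (-36, 223), (-34, 224), (-32, 226), (-30, 231), (-28, 234), (-26, 238), (-24, 245), (-22, 252), (-20, 253), (-18, 240), (-16, 202), (-14, 195), (-12, 229), (-10, 246), (-8, 250), (-6, 252), (-4, 252), (-2, 253), (0, 253), (2, 254), (4, 254), (6, 254), (8, 254), (10, 254), (12, 253), (14, 253), (16, 253), (18, 254), (20, 255), (22, 255), (24, 255), (26, 255), (28, 255), (30, 255), (32, 255), (34, 255), (36, 255), (38, 255), (40, 254), (42, 254), (44, 253), (46, 254), (48, 255), (50, 255), (52, 255), (54, 255), (56, 255), (58, 255), (60, 255), (62, 255), (64, 255), (66, 255), (68, 255), (70, 255), (72, 255), (74, 255), (76, 255), (78, 255)]
```

The pointer (-14.5°) lines up with the mark (-14.8°), and the arm is clear.

```bash
python3 -c "
from plant import r
print(r.finish_job())"
```

```text
the job is handed in; nothing more can be done
None
```

I handed the job in at 21 s of 54 s: the holder is locked home on both studs, and the coarse pointer is within about 0.5° of the black mark. I kept the arm clear of the fine knob, mouse, jar and tape but did not re-measure them, and the hand-in returned no verdict.

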